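Stand a soldered board up for inspection and bar it in

ROBOT

A 6-joint arm with a two-finger parallel gripper is mounted at the origin on the work surface. World frame = base frame: x ahead of the robot, y to its left, z up, the work surface at z = 0. Lengths are in mm, angles in degrees, forces in N, time in s.
With the tool pointing down it reaches from about 325 to 900 mm from the base axis. Payload 6.1 kg.
Tool frame: the origin (TCP) lies at the very end of the fingers, on their centre line; the grasp point (between the pads) lies 19 mm behind it; z points along the fingers, y is the line along which they close (so a half turn about z gives the same grasp; the last joint's range is limited). The gripper opens to 87 mm and grips with 3 to 60 N. Pads are 19 mm wide; open, the fingers measure 117 mm over their backs; the gripper's body (75 mm by 190 mm) begins 51 mm behind the grasp point.
Start: joints at [57.691, 12.628, 87.462, -0, 79.91, -7.225], TCP at [264.965, 566.047, 222.538] pointing down, gripper open.
Joint ranges: [-170.65, 170.65], [-52.31, 119.04], [5.05, 147.46], [-71.25, 251.25], [11.57, 151.72], [-153.62, 153.62]. Speed limits (degrees/s): [147.25, 147.25, 172.46, 180, 180, 180].

INTERFACE

Orientations are given as [roll, pitch, yaw] about the fixed x, y, z axes, in that order (R = Rz(yaw) Ry(pitch) Rx(roll)).
In Python, from station import * gives the robot as it stands.
- The arm moves only by the tool arm_command, never from a script. Its argument "targets" is a list of rows, each an object of numbers: "fingers": the opening, from -1 (shut) to 1 (fully open); "dx", "dy", "dz": the shift along the world's x, y, z in mm; "ax", "ay", "az": the turn, a rotation vector about the world's x, y, z in degrees. A call has exactly 10 rows; each row is the pose to reach, as a shift and turn from the pose commanded when the call began; what a row does not reach only later rows make up. A row lasts 1/8 s, in which the tool goes at most 62.5 mm and 10.7 degrees, less where a joint would pass 70% of its speed; a pose out of reach is approached as far as the arm can. A call with a gripper value outside its range is refused whole. The fingers move at their own pace and stop on an object; "force" is the grip in N (left out, the last holds). Time passes only in rows, so rows that repeat a pose let the fingers close, or fill a call up. It gives the time, the measured TCP pose, the force, the opening and the grip force at its end, in the units of the state.
- get_state(): the state, without advancing time (a new reading comes with each control period).
- grab_frame(name): name is "side" or "top"; returns the picture (384x512x3 uint8, red, green, blue); there is no depth.
- camera_params(name): a dict with "camera_matrix" (3x3 intrinsics, pixels), "R" (3x3) and "t" (3): a world point X has camera coordinates R X + t. Camera axes: x right, y down, z forward; pixel columns grow to the right and rows downward; lengths in mm; the calibration is good to about 2 mm. A picture is of the moment at which its call begins. camera_params takes no time and is no camera call.
- sign_off(): hands the job in; it is judged then, once.
The state is a dict: "time_s": time; "joint_positions": joint angles; "qvel": joint speeds; "effort": joint torques, N m; "position": TCP position; "ee_rot": TCP orientation; "contact_force": force on the tool from outside, world axes, zero at the start; "wrist_torque": the same for the moment, N m; "width": finger opening in mm; "finger_force": force on a finger pad.
Only numpy, scipy, OpenCV 4.12 (cv2) and the standard library are available. Lean on these libraries where they do the work, as an engineer would, in place of code of your own. Each camera call takes 0.05 s, during which the arm holds its last target. There are 200 camera calls.

TASK

Tip the delicate blue circuit board that lies on the inspection stand up onto its long edge, gently and without pressing hard on it, so that it stands on the ledge, leaning safely back against the rest, underside (the solder side) facing the robot. Then swing the red-tipped keeper bar down across the front of the board until it lies fully home in its catch. Leave the spool, the bin and the bottle where they are.

Things in the scene. Friction and masses are not known exactly. Their poses are not given: they have to be found in the camera images.
- stand: Fixed aluminium inspection stand. Origin at bench height, midway across, below the foot of its back rest's front face; +x points away from the robot through the rest, y along its width, z up. Its flat ledge is 45 mm above the bench, 250 mm wide, from x = -90 mm to the rest; under it a 12 mm thick foot plate reaches to x = -95 mm.
- foot (a point): Point on the ledge (45 mm above the bench) at the foot of the back rest's front face, midway across. A 16 mm high sill, 200 mm wide, runs along here.
- rest_top (a point): Top of the back rest's front face, midway across, 163 mm above the bench. The rest leans back 10 degrees (top 20 mm farther than foot) and is open: two uprights, 22 mm wide, 12 mm thick, at y = -50 and +50 mm, over the sill.
- catch (a point): Middle of the forked catch for the keeper, 100 mm above the bench, on a 20 x 16 mm post at x = -30, y = -115 mm of the stand; the prongs reach 111 mm above the bench. A like post at y = +115 mm carries the hinge.
- board: Blue circuit board in a black frame, black sockets on top: a rigid plate 110 mm (x) by 160 mm (y), 14 mm thick, about 0.3 kg. Origin at the centre of its underside, z out of its top. It starts flat on the ledge, top up, far edge a few mm to 2 cm short of the rest, near long edge jutting 20 to 45 mm past the ledge. Stood up, its origin is 5 mm before foot, 57 mm above the ledge.
- keeper (a joint): Angle of the keeper bar about its hinge (rad): 0 = level across the front of the stand and resting in the catch, about 1.57 = standing straight up, up to 1.85 = leaning outwards (+y). Stiff enough to stay where it is left.
- keeper_hinge (a point): Hinge of the keeper on the stand's +y post, 100 mm above the bench; its axis runs along the stand's x.
- keeper_tip (a point): Free end of the keeper bar, 270 mm from the hinge. The bar is 10 mm thick and 12 mm high when closed; its last 45 mm are a red handle, 16 x 16 mm. When closed its back lies about 20 mm in front of the standing board.
- spool: White-flanged spool of solder, 72 mm across, 66 mm high; origin at the centre of its underside. To be left alone.
- bin: Open blue parts bin, 90 x 120 x 50 mm; origin at the centre of its underside. To be left alone.
- flux: Flux bottle, 44 mm across, 110 mm high; origin at the centre of its underside. To be left alone.

How it is judged (in metres and radians):
On the way, in this order (a step that is already met when the one before it is completed fails the run):
1. the board stands up on its long edge, leaning on the back rest, while the keeper is still open (angle between the z axis of board and the x axis of stand, either way round between 0.1 and 0.27 rad and x of board in the frame of stand between -0.015 and 0.003 m and z of board in the frame of stand between 0.093 and 0.107 m and y of board in the frame of stand between -0.03 and 0.03 m and linear speed of board below 0.03 m/s and value of joint keeper above 0.6 rad), for 0.3 s.
2. the keeper bar is down in its catch (value of joint keeper below 0.05 rad), for 0.2 s.
At the end, for the whole second after the job is handed in: Board released and at rest, on its long edge on the ledge, leaning back on the rest (0.1 to 0.27 rad from upright), underside to the robot, origin x -15 to +3 mm from the rest's foot, height within 7 mm, within 30 mm of the stand's middle; keeper bar within 0.05 rad of closed (angle between the z axis of board and the x axis of stand, either way round between 0.1 and 0.27 rad and x of board in the frame of stand between -0.015 and 0.003 m and z of board in the frame of stand between 0.093 and 0.107 m and y of board in the frame of stand between -0.03 and 0.03 m and linear speed of board below 0.03 m/s and angular speed of board below 0.3 rad/s and value of joint keeper below 0.05 rad and contact force between board and the fingers below 0.1 N); the robot touches nothing.
It fails at once if the spool is shoved (more than 30 mm) or tipped over (distance of spool from where it was at the start of the episode above 0.03 m or angle between spool's own z axis and vertical above 0.4 rad).
It fails at once if the bin is shoved (more than 30 mm) or tipped over (distance of bin from where it was at the start of the episode above 0.03 m or angle between bin's own z axis and vertical above 0.4 rad).
It fails at once if the bottle is shoved (more than 30 mm) or tipped over (distance of flux from where it was at the start of the episode above 0.03 m or angle between flux's own z axis and vertical above 0.4 rad).
It fails at once if the gripper presses on the delicate board with over 35 N (contact force between board and the fingers above 35 N).
It fails at once if the board falls off the stand's ledge (height (world z) of board below 0.02 m).
It also fails if it takes over 70 s, if anything falls off the work surface, if the arm or the gripper's body presses on something with over 40 N, if the wrist force passes 120 N, or if a joint passes its speed limit or range.

## Working session

There is one attempt and no reset: what is moved stays moved. The work goes in short steps, Python scripts to look and compute and a tool call to move; the robot and the scene stay as the last step left them, time stands still between calls to the robot, and variables do not carry over. Pictures are saved under pics/ and viewed, at most 10 in all, crops included, and the job is handed in when it is done.

Besides the shell and the picture viewer there is one more tool, called after "Request:" by a JSON object that holds its "name" and its "arguments", one argument or row to a line. arm_command: Moves the arm, as the interface text tells. Its arguments: {"type":"object","properties":{"targets":{"type":"array","items":{"type":"object","properties":{"fingers":{"type":"number"},"dx":{"type":"number"},"dy":{"type":"number"},"dz":{"type":"number"},"ax":{"type":"number"},"ay":{"type":"number"},"az":{"type":"number"}}}},"force":{"type":"number"}},"required":["targets"]}

```bash
mkdir -p pics; ls; python3 - <<'E'
from station import *
import cv2,numpy as np
np.set_printoptions(precision=3,suppress=True)
for n in("side","top"):
    f=grab_frame(n); cv2.imwrite(f"pics/{n}0.png",cv2.resize(f[:,:,::-1],(800,600),interpolation=cv2.INTER_CUBIC))
    cv2.imwrite(f"{n}_raw.png",f[:,:,::-1])
    p=camera_params(n);R=np.array(p["R"]);print(n,p,-R.T@np.array(p["t"]))
print(get_state())
E
```

```text
pics
side {'camera_matrix': array([[487.893,   0.   , 253.487],
       [  0.   , 487.893, 197.133],
       [  0.   ,   0.   ,   1.   ]]), 'R': array([[ 0.997, -0.072,  0.007],
       [-0.05 , -0.753, -0.656],
       [ 0.052,  0.654, -0.755]]), 't': array([-566.6  ,  115.78 , 1387.938])} [ 498.126 -860.881 1127.638]
top {'camera_matrix': array([[428.357,   0.   , 244.33 ],
       [  0.   , 428.357, 194.443],
       [  0.   ,   0.   ,   1.   ]]), 'R': array([[ 0.012, -1.   ,  0.004],
       [-0.99 , -0.012, -0.137],
       [ 0.137, -0.003, -0.991]]), 't': array([   6.774,  587.301, 1373.537])} [ 393.236   17.337 1441.054]
{'time_s': 0.1, 'joint_positions': array([57.691, 12.67 , 87.52 ,  0.   , 79.91 , -7.224]), 'qvel': array([ 0.003, -0.111, -0.173, -0.078,  0.029, -0.019]), 'effort': array([  0.001, -49.595, -38.852,   0.07 ,   0.052,   0.   ]), 'position': array([264.668, 565.57 , 221.538]), 'ee_rot': array([-179.9  ,   -0.013,  154.914]), 'contact_force': array([ 0.696,  0.169, -0.285]), 'wrist_torque': array([ 0.025, -0.015, -0.007]), 'finger_force': 0.0, 'width': 87.39167823454372}
```

View pics/side0.png

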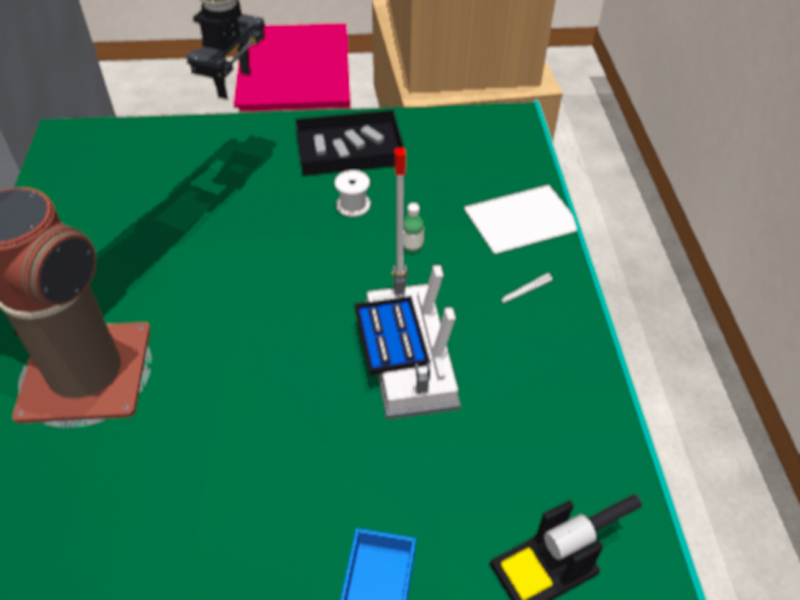

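View pics/top0.png

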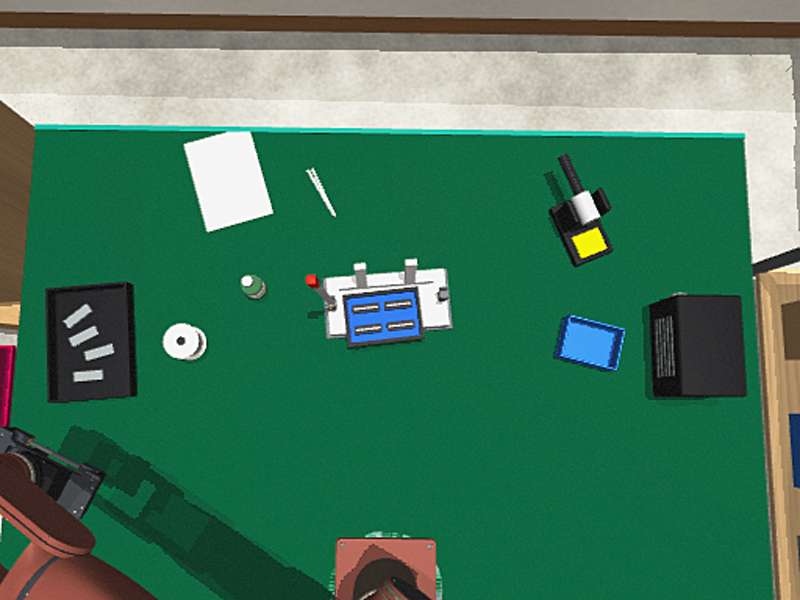

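The side view shows the stand at about (415,345), the board on it at (392,333), and the keeper upright with its red tip at (400,160). In the top view the board is at (384,318), the red tip at (312,281) and the spool at (183,342). The bottle is at (253,287) and the bin at (590,343). Next I'll zoom in for corner points.

```bash
cat > h.py <<'E'
import cv2,numpy as np
from station import camera_params
np.set_printoptions(precision=1,suppress=True)
C={n:camera_params(n) for n in("side","top")}
def ray(n,px):
    p=C[n];R=np.array(p["R"]);o=-R.T@np.array(p["t"])
    d=R.T@np.linalg.solve(np.array(p["camera_matrix"]),[px[0],px[1],1.]);return o,d/np.linalg.norm(d)
def plane(n,px,z):
    o,d=ray(n,px);return o+d*(z-o[2])/d[2]
def tri(ps,pt):
    (a,u),(b,v)=ray("side",ps),ray("top",pt)
    s=np.linalg.lstsq(np.c_[u,-v],b-a,rcond=None)[0];P,Q=a+u*s[0],b+v*s[1]
    return (P+Q)/2,np.linalg.norm(P-Q)
def proj(n,X):
    p=C[n];c=np.array(p["R"])@X+np.array(p["t"]);c=np.array(p["camera_matrix"])@c;return c[:2]/c[2]
E
python3 - <<'E'
from h import *
s=cv2.imread("side_raw.png");t=cv2.imread("top_raw.png")
a=cv2.resize(s[165:270,220:300],None,fx=5.0,fy=5.0,interpolation=cv2.INTER_CUBIC)
b=cv2.resize(t[160:230,195:295],None,fx=4,fy=4,interpolation=cv2.INTER_CUBIC)
o=np.zeros((525,800,3),np.uint8);o[:525,:400]=a[:525];o[:280,400:]=b
cv2.imwrite("pics/zoom.png",o)
for n,im in(("side",s),("top",t)):
    hsv=cv2.cvtColor(im,cv2.COLOR_BGR2HSV)
    for nm,lo,hi in(("red",(0,200,150),(5,255,255)),("blue",(105,180,100),(125,255,255)),("bin",(95,150,150),(112,255,255))):
        m=cv2.inRange(hsv,lo,hi);cs=cv2.findContours(m,0,2)[0]
        for c in cs:
            if cv2.contourArea(c)>40: print(n,nm,cv2.contourArea(c),cv2.boundingRect(c),cv2.minAreaRect(c),cv2.boxPoints(cv2.minAreaRect(c)).tolist())
E
```

```text
side red 56.5 (253, 95, 6, 16) ((255.5, 102.5), (15.0, 5.0), 90.0) [[253.0, 95.0], [258.0, 95.0], [258.0, 110.0], [253.0, 110.0]]
side blue 330.5 (220, 340, 44, 44) ((241.80770874023438, 364.4615783691406), (36.28148651123047, 44.91059875488281), 11.309932708740234) [[219.6154022216797, 382.9231262207031], [228.42308044433594, 338.8846740722656], [264.0, 346.0000305175781], [255.1923370361328, 390.0384826660156]]
side blue 773.5 (230, 193, 42, 43) ((250.44705200195312, 213.5117645263672), (40.67446517944336, 34.70887756347656), 77.47119140625) [[229.0941162109375, 197.42352294921875], [262.9764709472656, 189.89410400390625], [271.79998779296875, 229.60000610351562], [237.91763305664062, 237.12942504882812]]
side bin 1700.5 (218, 338, 48, 46) ((241.93356323242188, 363.3118896484375), (41.94181823730469, 46.495872497558594), 9.162347793579102) [[217.5283966064453, 382.9239501953125], [224.9320526123047, 337.02130126953125], [266.3387451171875, 343.6998291015625], [258.93505859375, 389.60247802734375]]
side bin 176.5 (230, 197, 14, 38) ((237.34706115722656, 215.31175231933594), (38.0712
[... 1292 characters left out ...]
85.86587524414062], [268.31707763671875, 213.85366821289062], [224.74392700195312, 218.69512939453125]]
top bin 713.0 (358, 202, 41, 35) ((378.9481506347656, 219.1968994140625), (38.581180572509766, 26.161911010742188), 14.74356460571289) [[356.9637145996094, 226.9378204345703], [363.6217346191406, 201.63731384277344], [400.9325866699219, 211.4559783935547], [394.2745666503906, 236.75648498535156]]
top bin 1168.0 (222, 187, 47, 32) ((244.71673583984375, 202.59213256835938), (28.2171573638916, 44.04914855957031), 83.2901611328125) [[221.19454956054688, 191.153564453125], [264.9419860839844, 186.00680541992188], [268.2389221191406, 214.03070068359375], [224.49148559570312, 219.17745971679688]]
```

View pics/zoom.png

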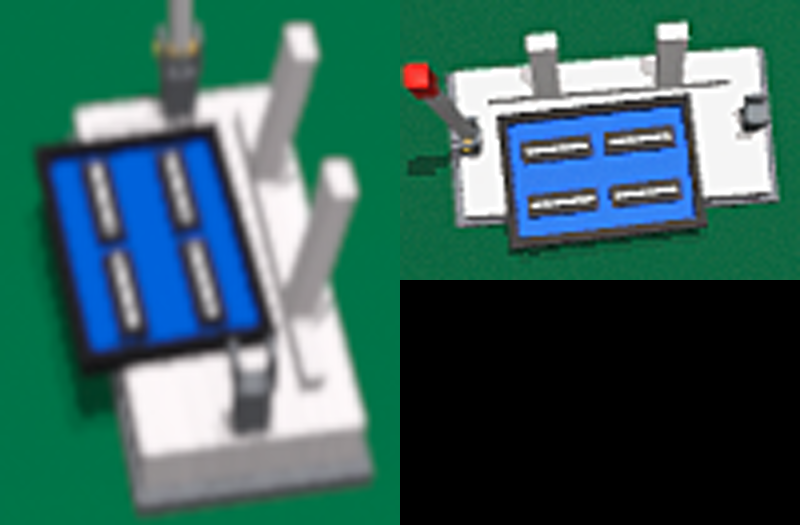

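The zoom gives the board-top corners in the side view as (38,150), (215,127), (272,340) and (88,370), and in the top view as (499,117), (690,95), (706,222) and (512,245). The upright tops are side (302,38) and (340,180), top (541,42) and (672,32). The catch is side (250,350), top (755,110), and the hinge side (178,45), top (466,143).

```bash
python3 - <<'E'
from h import *
S=lambda x,y:(220+x/5-.4,165+y/5-.4)
T=lambda x,y:(195+(x-400)/4-.4,160+y/4-.4)
pts=dict(b_nearL=((38,150),(512,244)),b_farL=((215,127),(499,117)),b_farR=((272,338),(690,95)),b_nearR=((88,368),(706,220)),
upL=((302,36),(541,42)),upR=((340,178),(672,32)),catch=((250,350),(755,108)),hinge=((178,45),(466,143)),
ledgeFL=((268,88),(450,73)),ledgeNR=((140,455),(776,198)))
W={}
for k,(a,b) in pts.items():
    P,e=tri(S(*a),T(*b));W[k]=P;print(k,P,"gap %.1f"%e)
z=59
for k in("b_nearL","b_farL","b_farR","b_nearR"):
    print(k,"z59 side",plane("side",S(*pts[k][0]),z)[:2],"top",plane("top",T(*pts[k][1]),z)[:2])
print("blue centre",tri((250.4,213.5),(244.9,202.4)))
print("side/top blue centre z59",plane("side",(250.4,213.5),59),plane("top",(244.9,202.4),59))
print("ledge corners top z45",[plane("top",T(*p),45)[:2] for p in((450,73),(762,50),(776,200),(458,222))])
print("ledge corner side z45",[plane("side",S(*p),45)[:2] for p in((140,455),(366,428),(268,88),(75,108))])
u=W["upR"]-W["upL"];print("yaw upr",np.degrees(np.arctan2(u[0],-u[1])),np.linalg.norm(u))
u=W["catch"]-W["hinge"];print("yaw ch",np.degrees(np.arctan2(u[0],-u[1])),np.linalg.norm(u))
t=cv2.imread("top_raw.png");m=cv2.inRange(cv2.cvtColor(t,cv2.COLOR_BGR2HSV),(0,200,120),(5,255,255))[160:195,190:220]
y,x=np.nonzero(m);print(x.min()+190,x.max()+190,y.min()+160,y.max()+160,len(x))
print("red",tri((255.5,102.5),(x.mean()+190,y.mean()+160)))
E
```

```text
b_nearL [497.7  83.1  54.7] gap 2.2
b_farL [602.3  95.8  52.8] gap 1.3
b_farR [621.5 -60.7  52.3] gap 3.4
b_nearR [519.2 -74.2  52.1] gap 2.5
upL [643.9  58.8 165.5] gap 0.2
upR [653.5 -40.6 161.1] gap 0.2
catch [ 602.9 -108.9  107.6] gap 2.9
hinge [578.  119.1  99.2] gap 6.2
ledgeFL [639.7 137.9  39. ] gap 3.6
ledgeNR [ 541.  -131.3   49.2] gap 3.2
b_nearL z59 side [496.7  79.1] top [498.5  83. ]
b_farL z59 side [601.1  90.1] top [602.   95.5]
b_farR z59 side [619.1 -66. ] top [622.1 -60.2]
b_nearR z59 side [517.8 -79.5] top [519.8 -73.6]
blue centre (array([559.7,  11.6,  49.4]), np.float64(0.12077868787111685))
side/top blue centre z59 [559.3   3.9  59. ] [558.5  11.6  59. ]
ledge corners top z45 [array([640.4, 137.5]), array([ 663. , -120.5]), array([ 538.2, -131.8]), array([517. , 128.1])]
ledge corner side z45 [array([ 542.8, -128.2]), array([ 665.1, -119. ]), array([637.1, 132. ]), array([520. , 123.4])]
yaw upr 5.525220623348854 99.95890150315546
yaw ch 6.226119359436447 229.46097973871065
196 201 176 181 25
red (array([583. , 134.1, 346.8]), np.float64(4.881548849777761))
```

The checks agree: the upright spacing is 100, catch to hinge is 229, and the tops are at z≈163. That puts the stand origin at about (622,7) with yaw ≈5.4°. The board centre is at about (560,8.5) with yaw ≈7°, jutting about 27 mm. The plan is to scoop it up with both open fingers under the overhang and the tool pitched forward. Next I'll work out the approach.

```bash
cat >> h.py <<'E'
from scipy.spatial.transform import Rotation as Ro
O=np.array([622,7.,0]);PSI=5.4
def sw(p): return O+Ro.from_euler('z',PSI,degrees=True).apply(p)   # stand->world
def ws(p): return Ro.from_euler('z',PSI,degrees=True).inv().apply(np.array(p)-O)
def tool(alpha,yaw): # nose-down alpha from horizontal, closing along stand y
    y=np.array([-np.sin(np.radians(yaw)),np.cos(np.radians(yaw)),0]);x=np.array([y[1],-y[0],0])
    a=np.radians(alpha);z=np.cos(a)*x-np.sin(a)*np.array([0,0,1]);return Ro.from_matrix(np.c_[np.cross(y,z),y,z])
def turn(R0,R1): return (R1*R0.inv()).as_rotvec(degrees=True)
def cur():
    from station import get_state
    s=get_state();return s,np.array(s["position"]),Ro.from_euler('xyz',s["ee_rot"],degrees=True)
E
python3 - <<'E'
from h import *
s,p,R=cur()
for al in(35,40,45):
    q=sw([-250,1,120]);print(al,q,q-p,turn(R,tool(al,6)))
print("down",turn(R,tool(90,6)))
print("spool",plane("top",(117,219),66),"flux",plane("top",(158,182),100))
E
```

```text
35 [373.  -15.5 120. ] [ 108.3 -581.1 -101.5] [ -9.1 -54.9  28.7]
40 [373.  -15.5 120. ] [ 108.3 -581.1 -101.5] [ -8.3 -49.9  29.1]
45 [373.  -15.5 120. ] [ 108.3 -581.1 -101.5] [ -7.5 -44.9  29.5]
down [ 0.1 -0.  31.1]
spool [499.1 421.7  66. ] flux [615.4 288.1 100. ]
```

Request:
{"name": "arm_command", "arguments": {
  "targets": [
    {"dx": 12,"dy": -58,"dz": 10,"ax": -0.8,"ay": -5,"az": 2.9,"fingers": 1},
    {"dx": 24,"dy": -116,"dz": 20,"ax": -1.6,"ay": -10,"az": 5.8,"fingers": 1},
    {"dx": 36,"dy": -174,"dz": 20,"ax": -2.5,"ay": -15,"az": 8.7,"fingers": 1},
    {"dx": 48,"dy": -232,"dz": 20,"ax": -3.3,"ay": -20,"az": 11.6,"fingers": 1},
    {"dx": 58,"dy": -290,"dz": 20,"ax": -4.2,"ay": -25,"az": 14.5,"fingers": 1},
    {"dx": 68,"dy": -348,"dz": 20,"ax": -5,"ay": -30,"az": 17.5,"fingers": 1},
    {"dx": 78,"dy": -406,"dz": 20,"ax": -5.8,"ay": -35,"az": 20.4,"fingers": 1},
    {"dx": 88,"dy": -464,"dz": 20,"ax": -6.6,"ay": -40,"az": 23.3,"fingers": 1},
    {"dx": 98,"dy": -522,"dz": 20,"ax": -7.5,"ay": -45,"az": 26.2,"fingers": 1},
    {"dx": 108,"dy": -581,"dz": 20,"ax": -8.3,"ay": -50,"az": 29.1,"fingers": 1}
  ]
}}

```text
time_s: 1.35
position: [457.2, 100.7, 225.4]
ee_rot: [179.6, 45.0, -175.7]
contact_force: [-0.8, 0.6, -0.9]
width: 87.2
finger_force: 0.0
```

```bash
cat > chk.py <<'E'
from h import *
import sys
s,p,R=cur();a=float(sys.argv[1]);y=float(sys.argv[2])
print(s["time_s"],"tcp",p,"stand",ws(p),"rpy",s["ee_rot"],"j",s["joint_positions"],"F",s["contact_force"],"w",s["width"])
print("turn",turn(R,tool(a,y)))
for q in eval(sys.argv[3]): print(q,"d",sw(q)-p)
E
python3 chk.py 40 6 "[(-250,1,150),(-170,1,20),(-108,1,20)]"
```

```text
1.35 tcp [457.2 100.7 225.4] stand [-155.3  108.7  225.4] rpy [ 179.6   45.  -175.7] j [  0.4 -52.2 146.8   4.8  40.7 -96.3] F [-0.8  0.6 -0.9] w 87.22237548067143
turn [ 0.2 -5.   1.4]
(-250, 1, 150) d [ -84.2 -116.2  -75.4]
(-170, 1, 20) d [  -4.5 -108.7 -205.4]
(-108, 1, 20) d [  57.2 -102.8 -205.4]
```

Request:
{"name": "arm_command", "arguments": {
  "targets": [
    {"dx": 20,"dy": -50,"dz": 0,"fingers": 1},
    {"dx": 30,"dy": -109,"dz": 0,"fingers": 1},
    {"dx": 30,"dy": -109,"dz": 0,"fingers": 1},
    {"dx": 30,"dy": -109,"dz": 0,"fingers": 1},
    {"dx": 30,"dy": -109,"dz": -20,"fingers": 1},
    {"dx": 30,"dy": -109,"dz": -40,"fingers": 1},
    {"dx": 30,"dy": -109,"dz": -40,"fingers": 1},
    {"dx": 30,"dy": -109,"dz": -40,"fingers": 1},
    {"dx": 30,"dy": -109,"dz": -40,"fingers": 1},
    {"dx": 30,"dy": -109,"dz": -40,"fingers": 1}
  ]
}}

```text
validation failed for argument at $.ta...
```

```bash
python3 chk.py 40 6 "[(-150,1,120),(-150,1,20),(-108,1,20)]"
```

```text
1.35 tcp [457.2 100.7 225.4] stand [-155.3  108.7  225.4] rpy [ 179.6   45.  -175.7] j [  0.4 -52.2 146.8   4.8  40.7 -96.3] F [-0.8  0.6 -0.9] w 87.22237548067143
turn [ 0.2 -5.   1.4]
(-150, 1, 120) d [  15.4 -106.8 -105.4]
(-150, 1, 20) d [  15.4 -106.8 -205.4]
(-108, 1, 20) d [  57.2 -102.8 -205.4]
```

Request:
{"name": "arm_command", "arguments": {
  "targets": [
    {"dx": 20,"dy": -50,"dz": 0,"ax": 0,"ay": 0,"az": 0,"fingers": 1},
    {"dx": 20,"dy": -107,"dz": 0,"ax": 0,"ay": 0,"az": 0,"fingers": 1},
    {"dx": 20,"dy": -107,"dz": -10,"ax": 0,"ay": 0,"az": 0,"fingers": 1},
    {"dx": 20,"dy": -107,"dz": -20,"ax": 0,"ay": 0,"az": 0,"fingers": 1},
    {"dx": 20,"dy": -107,"dz": -30,"ax": 0,"ay": 0,"az": 0,"fingers": 1},
    {"dx": 20,"dy": -107,"dz": -40,"ax": 0,"ay": 0,"az": 0,"fingers": 1},
    {"dx": 20,"dy": -107,"dz": -40,"ax": 0,"ay": 0,"az": 0,"fingers": 1},
    {"dx": 20,"dy": -107,"dz": -40,"ax": 0,"ay": 0,"az": 0,"fingers": 1},
    {"dx": 20,"dy": -107,"dz": -40,"ax": 0,"ay": 0,"az": 0,"fingers": 1},
    {"dx": 20,"dy": -107,"dz": -40,"ax": 0,"ay": 0,"az": 0,"fingers": 1}
  ]
}}

```text
time_s: 2.6
position: [483.6, -5.5, 190.9]
ee_rot: [179.5, 44.7, -175.8]
contact_force: [0.4, -0.8, 0.5]
width: 87.1
finger_force: 0.0
```

```bash
python3 chk.py 40 6 "[(-150,1,120),(-150,1,20),(-108,1,20)]"
```

```text
2.6 tcp [483.6  -5.5 190.9] stand [-139.     0.5  190.9] rpy [ 179.5   44.7 -175.8] j [ -24.9  -45.3  147.4   31.7   41.8 -136.4] F [ 0.4 -0.8  0.5] w 87.0683529634727
turn [ 0.1 -5.3  1.4]
(-150, 1, 120) d [-11.   -0.6 -70.9]
(-150, 1, 20) d [ -11.    -0.6 -170.9]
(-108, 1, 20) d [  30.8    3.4 -170.9]
```

Request:
{"name": "arm_command", "arguments": {
  "targets": [
    {"dx": -1,"dy": 0,"dz": -12,"ax": 0,"ay": 0,"az": 0,"fingers": 1},
    {"dx": -2,"dy": 0,"dz": -24,"ax": 0,"ay": 0,"az": 0,"fingers": 1},
    {"dx": -4,"dy": 0,"dz": -36,"ax": 0,"ay": 0,"az": 0,"fingers": 1},
    {"dx": -5,"dy": 0,"dz": -48,"ax": 0,"ay": -1,"az": 0,"fingers": 1},
    {"dx": -6,"dy": 0,"dz": -60,"ax": 0,"ay": -2,"az": 0,"fingers": 1},
    {"dx": -8,"dy": 0,"dz": -72,"ax": 0,"ay": -3,"az": 1,"fingers": 1},
    {"dx": -10,"dy": 0,"dz": -84,"ax": 0,"ay": -4,"az": 1,"fingers": 1},
    {"dx": -11,"dy": 0,"dz": -96,"ax": 0,"ay": -5,"az": 1,"fingers": 1},
    {"dx": -11,"dy": 0,"dz": -108,"ax": 0,"ay": -5,"az": 1,"fingers": 1},
    {"dx": -11,"dy": 0,"dz": -120,"ax": 0,"ay": -5,"az": 1,"fingers": 1}
  ]
}}

```text
time_s: 3.85
position: [516.4, 12.7, 101.4]
ee_rot: [-179.1, 45.5, -175.1]
contact_force: [0.6, 0.6, -0.7]
width: 86.6
finger_force: 0.0
```

```bash
python3 chk.py 40 6 "[(-150,1,20),(-108,1,20)]"
```

```text
3.85 tcp [516.4  12.7 101.4] stand [-104.6   15.6  101.4] rpy [-179.1   45.5 -175.1] j [ -17.3  -24.   147.4   49.4   19.6 -153.6] F [ 0.6  0.6 -0.7] w 86.64416113997186
turn [ 1.  -4.5  1.8]
(-150, 1, 20) d [-43.9 -18.8 -81.4]
(-108, 1, 20) d [ -2.1 -14.8 -81.4]
```

```bash
cat > kin.py <<'E'
from h import *
D=[([57.691,12.67,87.52,0,79.91,-7.224],[264.668,565.57,221.538],[-179.9,0,154.914]),
([.4,-52.2,146.8,4.8,40.7,-96.3],[457.2,100.7,225.4],[179.6,45,-175.7]),
([-24.9,-45.3,147.4,31.7,41.8,-136.4],[483.6,-5.5,190.9],[179.5,44.7,-175.8]),
([-17.3,-24,147.4,49.4,19.6,-153.6],[516.4,12.7,101.4],[-179.1,45.5,-175.1])]
E_=lambda s,a:Ro.from_euler(s,a,degrees=True)
X,Y,Z=np.eye(3)
def parts(j):
    B=E_('z',j[0]);U=B*E_('y',j[1]);F=B*E_('y',j[1]+j[2]);W=F*E_('z',j[3])*E_('y',j[4])
    return np.c_[B.apply(X),B.apply(Y),Z,U.apply(Z),F.apply(Z),F.apply(X),W.apply(Z)],W*E_('z',j[5])
A=np.vstack([parts(d[0])[0] for d in D]);b=np.hstack([d[1] for d in D])
th=np.linalg.lstsq(A,b,rcond=None)[0]
CT=[(parts(d[0])[1].inv()*E_('xyz',d[2])) for d in D];CC=CT[0]
lo=np.array([-170.65,-52.31,5.05,-71.25,11.57,-153.62]);hi=np.array([170.65,119.04,147.46,251.25,151.72,153.62])
def fk(j): P,W=parts(j);return P@th,W*CC
def ik(p,R,j0):
    from scipy.optimize import least_squares
    f=lambda j:np.r_[fk(j)[0]-p,4*(fk(j)[1].inv()*R).as_rotvec(degrees=True)]
    r=least_squares(f,np.clip(j0,lo+.5,hi-.5),bounds=(lo,hi));return r.x,np.abs(r.fun).max()
E
python3 - <<'E'
from kin import *
print(th,A@th-b);print([c.as_rotvec(degrees=True) for c in CT])
flip=Ro.from_euler('z',180,degrees=True)
for al in(50,55,60,65,70):
  for f in(0,1):
    R=tool(al,6)*(flip if f else Ro.identity())
    out=[]
    for q in((-150,1,120),(-150,1,20),(-110,1,12),(-100,1,60),(-60,1,120),(-25,1,140)):
        c=[ik(sw(q),R,j0) for j0 in([-15,-10,110,0,50,-100],[-15,-10,110,0,50,80],[-15,-10,110,180,50,80])]
        j,e=min(c,key=lambda t:t[1]);out.append((round(e,1),j.round()[[1,2,3,4,5]].astype(int).tolist()))
    print(al,f,out)
E
```

```text
[ -1.8  78.6 311.8 411.4 549.5  52.3 342.7] [-0.  -0.1  0.2 -0.1 -0.2 -0.5  0.2 -0.1  0.4 -0.   0.2 -0.1]
[array([ 0., -0., 90.]), array([ 0.1, -0.1, 89.9]), array([ 0.,  0., 90.]), array([-0., -0., 90.])]
50 0 [(np.float64(4.1), [-34, 147, 32, 36, -141]), (np.float64(14.6), [-15, 147, 45, 19, -154]), (np.float64(11.0), [-4, 145, 96, 17, 154]), (np.float64(3.2), [-14, 142, 46, 20, -154]), (np.float64(0.0), [-15, 136, 35, 26, -140]), (np.float64(0.0), [-12, 131, 31, 26, -134])]
50 1 [(np.float64(4.2), [-34, 147, 32, 36, 39]), (np.float64(8.1), [-13, 147, 59, 22, 9]), (np.float64(0.0), [-5, 144, 75, 17, -6]), (np.float64(0.0), [-13, 143, 51, 21, 21]), (np.float64(0.0), [-15, 136, 35, 26, 40]), (np.float64(0.0), [-12, 131, 31, 26, 46])]
55 0 [(np.float64(0.0), [-32, 145, 26, 38, -134]), (np.float64(1.9), [-14, 146, 43, 22, -154]), (np.float64(2.6), [-5, 140, 45, 18, -154]), (np.float64(0.0), [-12, 139, 34, 24, -142]), (np.float64(0.0), [-13, 132, 24, 30, -129]), (np.float64(0.0), [-10, 127, 21, 31, -125])]
55 1 [(np.float64(0.0), [-32, 145, 26, 38, 46]), (np.float64(0.0), [-14, 147, 46,
[... 1073 characters left out ...]
9, 51]), (np.float64(0.0), [-3, 134, 20, 27, 53]), (np.float64(0.0), [-8, 132, 16, 34, 58]), (np.float64(0.0), [-8, 124, 12, 41, 64]), (np.float64(0.0), [-5, 119, 11, 42, 66])]
70 0 [(np.float64(0.0), [-20, 132, 10, 49, -117]), (np.float64(0.0), [-7, 135, 13, 34, -121]), (np.float64(0.0), [0, 130, 12, 32, -119]), (np.float64(0.0), [-5, 127, 10, 39, -116]), (np.float64(0.0), [-5, 120, 8, 46, -112]), (np.float64(0.0), [-1, 114, 7, 48, -110])]
70 1 [(np.float64(0.0), [-20, 132, 10, 49, 63]), (np.float64(0.0), [-7, 135, 13, 34, 59]), (np.float64(0.0), [0, 130, 12, 32, 61]), (np.float64(0.0), [-5, 127, 10, 39, 64]), (np.float64(0.0), [-5, 120, 8, 46, 68]), (np.float64(0.0), [-1, 114, 7, 48, 70])]
```

```bash
python3 chk.py 60 6 "[(-150,1,120),(-150,1,20)]"
```

```text
3.85 tcp [516.4  12.7 101.4] stand [-104.6   15.6  101.4] rpy [-179.1   45.5 -175.1] j [ -17.3  -24.   147.4   49.4   19.6 -153.6] F [ 0.6  0.6 -0.7] w 86.64416113997186
turn [-0.7 15.5  1.7]
(-150, 1, 120) d [-43.9 -18.8  18.6]
(-150, 1, 20) d [-43.9 -18.8 -81.4]
```

Request:
{"name": "arm_command", "arguments": {
  "targets": [
    {"dx": 0,"dy": -2,"dz": 10,"ax": 0,"ay": 4,"az": 0.4,"fingers": 1},
    {"dx": -4,"dy": -5,"dz": 18,"ax": -0.3,"ay": 8,"az": 0.8,"fingers": 1},
    {"dx": -12,"dy": -8,"dz": 18,"ax": -0.5,"ay": 12,"az": 1.2,"fingers": 1},
    {"dx": -20,"dy": -12,"dz": 18,"ax": -0.7,"ay": 15.5,"az": 1.7,"fingers": 1},
    {"dx": -32,"dy": -16,"dz": 18,"ax": -0.7,"ay": 15.5,"az": 1.7,"fingers": 1},
    {"dx": -44,"dy": -19,"dz": 18,"ax": -0.7,"ay": 15.5,"az": 1.7,"fingers": 1},
    {"dx": -44,"dy": -19,"dz": 18,"ax": -0.7,"ay": 15.5,"az": 1.7,"fingers": 1},
    {"dx": -44,"dy": -19,"dz": 8,"ax": -0.7,"ay": 15.5,"az": 1.7,"fingers": 1},
    {"dx": -44,"dy": -19,"dz": 0,"ax": -0.7,"ay": 15.5,"az": 1.7,"fingers": 1},
    {"dx": -44,"dy": -19,"dz": 0,"ax": -0.7,"ay": 15.5,"az": 1.7,"fingers": 1}
  ]
}}

```text
time_s: 5.1
position: [471.6, -6.0, 100.1]
ee_rot: [179.8, 29.8, -174.0]
contact_force: [0.1, 0.5, -0.0]
width: 87.3
finger_force: 0.0
```

```bash
python3 chk.py 60 6 "[(-150,1,14),(-113,1,14)]"
```

```text
5.1 tcp [471.6  -6.  100.1] stand [-151.     1.2  100.1] rpy [ 179.8   29.8 -174. ] j [ -19.7  -25.6  141.3   20.3   38.8 -128.7] F [ 0.1  0.5 -0. ] w 87.34862549721085
turn [-0.1 -0.2 -0. ]
(-150, 1, 14) d [  1.   -0.2 -86.1]
(-113, 1, 14) d [ 37.8   3.3 -86.1]
```

Request:
{"name": "arm_command", "arguments": {
  "targets": [
    {"dx": 0,"dy": 0,"dz": -22,"ax": 0,"ay": 0,"az": 0,"fingers": 1},
    {"dx": 0,"dy": 0,"dz": -44,"ax": 0,"ay": 0,"az": 0,"fingers": 1},
    {"dx": 0,"dy": 0,"dz": -64,"ax": 0,"ay": 0,"az": 0,"fingers": 1},
    {"dx": 0,"dy": 0,"dz": -80,"ax": 0,"ay": 0,"az": 0,"fingers": 1},
    {"dx": 4,"dy": 0,"dz": -86,"ax": 0,"ay": 0,"az": 0,"fingers": 1},
    {"dx": 12,"dy": 1,"dz": -86,"ax": 0,"ay": 0,"az": 0,"fingers": 1},
    {"dx": 20,"dy": 2,"dz": -86,"ax": 0,"ay": 0,"az": 0,"fingers": 1},
    {"dx": 28,"dy": 2,"dz": -86,"ax": 0,"ay": 0,"az": 0,"fingers": 1},
    {"dx": 34,"dy": 3,"dz": -86,"ax": 0,"ay": 0,"az": 0,"fingers": 1},
    {"dx": 34,"dy": 3,"dz": -86,"ax": 0,"ay": 0,"az": 0,"fingers": 1}
  ]
}}

```text
time_s: 6.35
position: [506.9, -3.3, 15.9]
ee_rot: [179.9, 30.0, -174.0]
contact_force: [0.1, -0.1, -0.0]
width: 87.2
finger_force: 0.0
```

```bash
cat > snap.py <<'E'
from h import *
from station import grab_frame
import sys
s=grab_frame("side")[:,:,::-1];t=grab_frame("top")[:,:,::-1]
r=lambda im,x,y,w,h:cv2.resize(im[y:y+h,x:x+w],None,fx=4,fy=4,interpolation=cv2.INTER_CUBIC)
a=r(s,200,80,100,150);b=r(t,190,130,100,150)
cv2.imwrite(f"pics/{sys.argv[1]}.png",np.hstack([a,b]))
E
python3 snap.py s1;python3 chk.py 60 6 "[(-113,1,14)]"
```

```text
6.45 tcp [506.3  -3.3  15.6] stand [-116.2    0.6   15.6] rpy [ 179.9   30.  -174. ] j [ -17.2   -5.8  138.2   30.9   22.6 -139.3] F [ 0.2 -0.2 -0.1] w 87.3085254708892
turn [-0.1 -0.  -0. ]
(-113, 1, 14) d [ 3.1  0.7 -1.6]
```

View pics/s1.png

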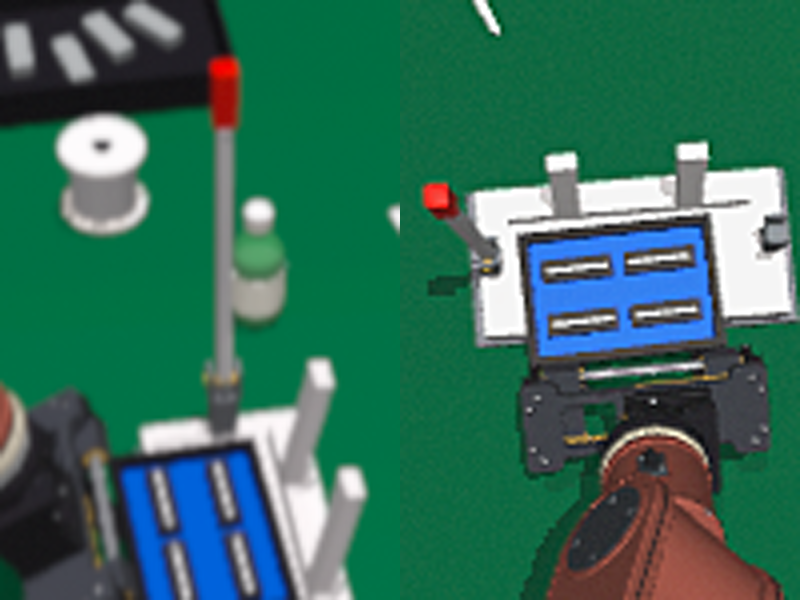

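The fingers sit just short of the near edge in the top view, from about (520,375) to (760,365). The board hasn't moved and there is no contact yet. Starting the lift.

Request:
{"name": "arm_command", "arguments": {
  "targets": [
    {"dx": 0.5,"dy": 0,"dz": 2,"ax": 0,"ay": 0,"az": 0,"fingers": 1},
    {"dx": 1,"dy": 0,"dz": 4,"ax": 0,"ay": 0,"az": 0,"fingers": 1},
    {"dx": 1.5,"dy": 0,"dz": 6,"ax": 0,"ay": 0,"az": 0,"fingers": 1},
    {"dx": 2,"dy": 0,"dz": 8,"ax": 0,"ay": 0,"az": 0,"fingers": 1},
    {"dx": 2.5,"dy": 0,"dz": 10,"ax": 0,"ay": 0,"az": 0,"fingers": 1},
    {"dx": 3,"dy": 0,"dz": 12,"ax": 0,"ay": 0,"az": 0,"fingers": 1},
    {"dx": 3.5,"dy": 0,"dz": 14,"ax": 0,"ay": 0,"az": 0,"fingers": 1},
    {"dx": 4,"dy": 0,"dz": 16,"ax": 0,"ay": 0,"az": 0,"fingers": 1},
    {"dx": 4.5,"dy": 0,"dz": 18,"ax": 0,"ay": 0,"az": 0,"fingers": 1},
    {"dx": 5,"dy": 0,"dz": 20,"ax": 0,"ay": 0,"az": 0,"fingers": 1}
  ]
}}

```text
time_s: 7.7
position: [511.4, -3.4, 35.9]
ee_rot: [179.9, 30.0, -174.0]
contact_force: [-0.3, 0.1, -1.8]
width: 86.8
finger_force: 0.8
```

```bash
cat > corners.py <<'E'
from h import *
from station import grab_frame
for n in("top","side"):
    im=grab_frame(n)[:,:,::-1];cv2.imwrite(f"{n}_raw.png",im)
    m=cv2.inRange(cv2.cvtColor(im,cv2.COLOR_BGR2HSV),(100,150,80),(125,255,255));k=np.zeros_like(m)
    (x,y,w,h)=((200,130,90,100) if n=="top" else (210,130,100,120));k[y:y+h,x:x+w]=m[y:y+h,x:x+w]
    c=max(cv2.findContours(k,0,2)[0]+(np.zeros((1,1,2),np.int32),),key=cv2.contourArea);print(n,cv2.contourArea(c),cv2.boxPoints(cv2.minAreaRect(c)).round().tolist())
E
python3 corners.py;python3 chk.py 60 6 "[(-109,1,56),(-90,1,89)]"
```

```text
top 1169.5 [[221.0, 188.0], [266.0, 184.0], [268.0, 212.0], [224.0, 216.0]]
side 928.0 [[232.0, 193.0], [265.0, 187.0], [274.0, 230.0], [240.0, 236.0]]
7.8 tcp [511.7  -3.5  36.1] stand [-110.8   -0.1   36.1] rpy [ 179.9   30.  -174. ] j [ -16.9   -8.3  137.4   27.1   25.5 -134.9] F [-1.4  0.4 -1.6] w 86.73315041777145
turn [-0.  0. -0.]
(-109, 1, 56) d [ 1.7  1.2 19.9]
(-90, 1, 89) d [20.6  3.  52.9]
```

Request:
{"name": "arm_command", "arguments": {
  "targets": [
    {"dx": 0.5,"dy": 0,"dz": 6,"ax": 0,"ay": 0,"az": 0,"fingers": 1},
    {"dx": 1,"dy": 0,"dz": 12,"ax": 0,"ay": 0,"az": 0,"fingers": 1},
    {"dx": 2,"dy": 0,"dz": 18,"ax": 0,"ay": 0,"az": 0,"fingers": 1},
    {"dx": 4,"dy": 0,"dz": 24,"ax": 0,"ay": 0,"az": 0,"fingers": 1},
    {"dx": 6,"dy": 1,"dz": 29,"ax": 0,"ay": 0,"az": 0,"fingers": 1},
    {"dx": 9,"dy": 1,"dz": 34,"ax": 0,"ay": 0,"az": 0,"fingers": 1},
    {"dx": 12,"dy": 1,"dz": 39,"ax": 0,"ay": 0,"az": 0,"fingers": 1},
    {"dx": 15,"dy": 1,"dz": 44,"ax": 0,"ay": 0,"az": 0,"fingers": 1},
    {"dx": 18,"dy": 2,"dz": 49,"ax": 0,"ay": 0,"az": 0,"fingers": 1},
    {"dx": 21,"dy": 2,"dz": 53,"ax": 0,"ay": 0,"az": 0,"fingers": 1}
  ]
}}

```text
time_s: 9.05
position: [533.1, -1.6, 89.6]
ee_rot: [180.0, 30.0, -174.0]
contact_force: [-1.5, -0.0, -0.2]
width: 87.0
finger_force: 0.8
```

```bash
python3 snap.py s2;python3 chk.py 60 6 "[(-75,1,102.5),(-60.7,1,114)]"
```

```text
9.15 tcp [533.5  -1.7  89.9] stand [-88.9  -0.3  89.9] rpy [ 180.    30.1 -174. ] j [ -15.6  -12.4  133.3   20.2   32.3 -126.2] F [-1.4 -0.4  0.1] w 87.32399497062688
turn [-0.   0.1 -0. ]
(-75, 1, 102.5) d [13.7  2.6 12.6]
(-60.7, 1, 114) d [28.   3.9 24.1]
```

View pics/s2.png

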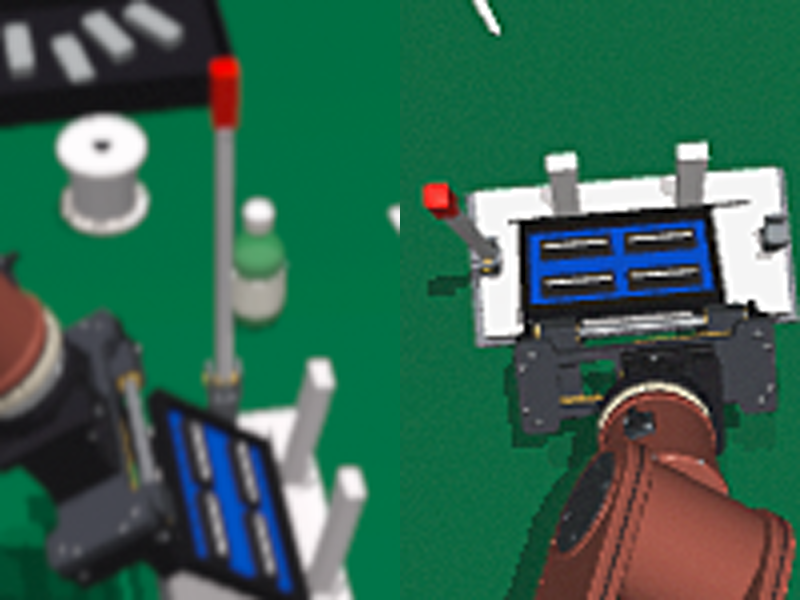

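The board is tilted about 40°. Its far edge is at the sill (top view (520,218) to (715,205)) and its near edge rides evenly on both fingers. Continuing along the arc.

Request:
{"name": "arm_command", "arguments": {
  "targets": [
    {"dx": 4,"dy": 0.5,"dz": 4,"ax": 0,"ay": 0,"az": 0,"fingers": 1},
    {"dx": 8,"dy": 1,"dz": 8,"ax": 0,"ay": 0,"az": 0,"fingers": 1},
    {"dx": 13,"dy": 1.5,"dz": 12,"ax": 0,"ay": 0,"az": 0,"fingers": 1},
    {"dx": 18,"dy": 2,"dz": 16,"ax": 0,"ay": 0,"az": 0,"fingers": 1},
    {"dx": 23,"dy": 2.5,"dz": 20,"ax": 0,"ay": 0,"az": 0,"fingers": 1},
    {"dx": 28,"dy": 3,"dz": 24,"ax": 0,"ay": 0,"az": 0,"fingers": 1},
    {"dx": 32,"dy": 3.5,"dz": 26,"ax": 0,"ay": 0,"az": 0,"fingers": 1},
    {"dx": 37,"dy": 4,"dz": 29,"ax": 0,"ay": 0,"az": 0,"fingers": 1},
    {"dx": 41,"dy": 4,"dz": 31,"ax": 0,"ay": 0,"az": 0,"fingers": 1},
    {"dx": 45,"dy": 5,"dz": 32,"ax": 0,"ay": 0,"az": 0,"fingers": 1}
  ]
}}

```text
time_s: 10.4
position: [577.8, 3.5, 121.0]
ee_rot: [179.9, 30.0, -174.0]
contact_force: [0.2, 0.3, 0.3]
width: 86.6
finger_force: 0.2
```

```bash
python3 chk.py 60 6 "[(-22,1,125),(-10,1,126)]"
```

```text
10.4 tcp [577.8   3.5 121. ] stand [-44.3   0.6 121. ] rpy [ 179.9   30.  -174. ] j [ -13.2   -8.5  126.1   16.8   34.9 -120.6] F [0.2 0.3 0.3] w 86.64705041785062
turn [-0. -0. -0.]
(-22, 1, 125) d [22.2  2.5  4. ]
(-10, 1, 126) d [34.1  3.6  5. ]
```

Request:
{"name": "arm_command", "arguments": {
  "targets": [
    {"dx": 4,"dy": 0.5,"dz": 1,"ax": 0,"ay": 0,"az": 0,"fingers": 1},
    {"dx": 8,"dy": 1,"dz": 2,"ax": 0,"ay": 0,"az": 0,"fingers": 1},
    {"dx": 12,"dy": 1,"dz": 3,"ax": 0,"ay": 0,"az": 0,"fingers": 1},
    {"dx": 15,"dy": 1.5,"dz": 3,"ax": 0,"ay": 0,"az": 0,"fingers": 1},
    {"dx": 18,"dy": 2,"dz": 4,"ax": 0,"ay": 0,"az": 0,"fingers": 1},
    {"dx": 21,"dy": 2,"dz": 4,"ax": 0,"ay": 0,"az": 0,"fingers": 1},
    {"dx": 24,"dy": 2,"dz": 4,"ax": 0,"ay": 0,"az": 0,"fingers": 1},
    {"dx": 26,"dy": 2.5,"dz": 5,"ax": 0,"ay": 0,"az": 0,"fingers": 1},
    {"dx": 28,"dy": 2.5,"dz": 5,"ax": 0,"ay": 0,"az": 0,"fingers": 1},
    {"dx": 30,"dy": 3,"dz": 5,"ax": 0,"ay": 0,"az": 0,"fingers": 1}
  ]
}}

```text
time_s: 11.65
position: [607.6, 6.6, 125.7]
ee_rot: [179.9, 30.0, -174.0]
contact_force: [0.2, -0.4, 0.3]
width: 86.8
finger_force: 0.0
```

```bash
python3 snap.py s3;python3 chk.py 60 6 "[(-10,1,126)]"
```

```text
11.75 tcp [607.6   6.6 125.8] stand [-14.4   0.9 125.8] rpy [ 179.9   30.  -174. ] j [ -11.9   -4.4  121.8   15.7   34.8 -118.6] F [-0.5 -0.   0.9] w 86.67936697134509
turn [-0.1 -0.  -0. ]
(-10, 1, 126) d [4.3 0.5 0.2]
```

View pics/s3.png

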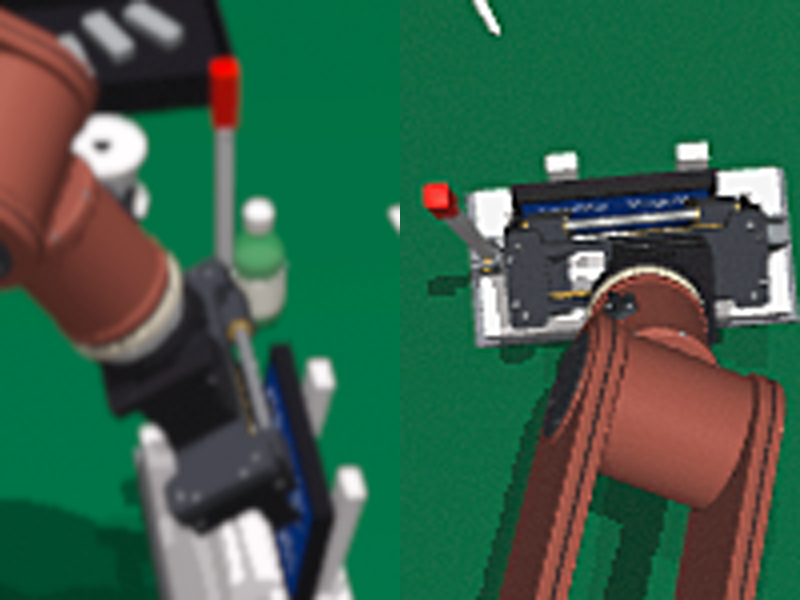

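The board now stands in front of the uprights. Its long top edge runs (513,190) to (715,180) in the top view, right at the upright tops, with the solder side facing the robot. Contact force is about zero. Backing off.

Request:
{"name": "arm_command", "arguments": {
  "targets": [
    {"dx": -2,"dy": 0,"dz": 0,"ax": 0,"ay": 0,"az": 0,"fingers": 1},
    {"dx": -5,"dy": -0.5,"dz": 0,"ax": 0,"ay": 0,"az": 0,"fingers": 1},
    {"dx": -10,"dy": -1,"dz": 0,"ax": 0,"ay": 0,"az": 0,"fingers": 1},
    {"dx": -20,"dy": -2,"dz": 0,"ax": 0,"ay": 0,"az": 0,"fingers": 1},
    {"dx": -35,"dy": -3,"dz": 0,"ax": 0,"ay": 0,"az": 0,"fingers": 1},
    {"dx": -50,"dy": -5,"dz": 0,"ax": 0,"ay": 0,"az": 0,"fingers": 1},
    {"dx": -70,"dy": -7,"dz": 0,"ax": 0,"ay": 0,"az": 0,"fingers": 1},
    {"dx": -90,"dy": -9,"dz": 15,"ax": 0,"ay": 0,"az": 0,"fingers": 1},
    {"dx": -110,"dy": -10,"dz": 30,"ax": 0,"ay": 0,"az": 0,"fingers": 1},
    {"dx": -110,"dy": -10,"dz": 45,"ax": 0,"ay": 0,"az": 0,"fingers": 1}
  ]
}}

```text
time_s: 13.0
position: [496.4, -3.5, 171.0]
ee_rot: [179.9, 30.0, -174.1]
contact_force: [0.6, 0.0, -0.4]
width: 87.0
finger_force: 0.0
```

```bash
python3 snap.py s4;python3 chk.py 90 6 "[(-150,1,200)]"
```

```text
13.1 tcp [499.2  -4.1 173.8] stand [-123.3    0.5  173.8] rpy [-179.9   30.3 -174. ] j [ -17.7  -27.8  134.3   16.1   46.5 -122. ] F [ 0.2 -0.2  0.6] w 87.0855156962557
turn [-3.1 30.1 -0. ]
(-150, 1, 200) d [-26.6  -2.   26.2]
```

View pics/s4.png

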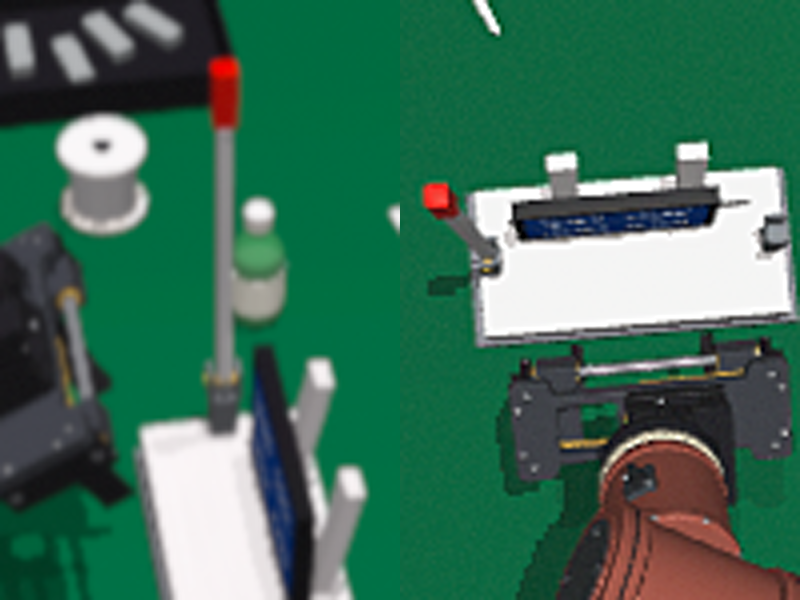

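```bash
python3 - <<'E'
from h import *
from station import grab_frame
T=lambda x,y:(190+(x-400)/4-.4,130+y/4-.4)
for n,p in(("backL",(513,204)),("backR",(719,188)),("frontL",(515,212)),("frontR",(717,200))):
    print(n,ws(plane("top",T(*p),155)))
for n,p in(("botL",(517,238)),("botR",(713,226))): print(n,ws(plane("top",T(*p),47)))
for n,p in(("upL",(561,162)),("upR",(692,152))): print(n,ws(plane("top",T(*p),163)))
im=grab_frame("top")[130:210,200:300,::-1]
cv2.imwrite("pics/z5.png",cv2.resize(im[30:70],None,fx=8,fy=8,interpolation=cv2.INTER_CUBIC))
# expected projections
for th in(90,100):
    a=np.radians(th)
    A=np.array([-13.8,47.4]) if th==100 else np.array([-14,45])
    u=np.array([-np.cos(a),np.sin(a)]);n=np.array([np.sin(a),np.cos(a)])
    for nm,q in(("underTop",A+110*u),("topTop",A+110*u+14*n),("underBot",A)):
        print(th,nm,q,[proj("top",sw([q[0],y,q[1]])) for y in(81.5,-78.5)])
E
```

```text
backL [ -0.8  88.6 155. ]
backR [ -1.3 -68.8 155. ]
frontL [ -7.1  87.5 155. ]
frontR [-10.4 -66.4 155. ]
botL [-10.4  92.2  47. ]
botR [-13.6 -69.4  47. ]
upL [ 27.1  49.5 163. ]
upR [ 26.6 -50.2 163. ]
90 underTop [-14. 155.] [array([220.5, 184.7]), array([272.9, 180.4])]
90 topTop [ -0. 155.] [array([220.2, 180.2]), array([272.5, 175.9])]
90 underBot [-14  45] [array([222.2, 190. ]), array([270.6, 186.1])]
100 underTop [  5.3 155.7] [array([220. , 178.4]), array([272.3, 174.2])]
100 topTop [ 19.1 153.3] [array([219.7, 174.1]), array([271.9, 169.9])]
100 underBot [-13.8  47.4] [array([222.2, 189.8]), array([270.6, 185.9])]
```

View pics/z5.png

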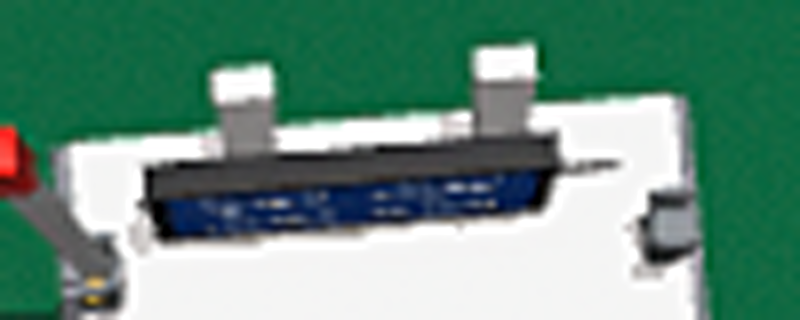

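The zoom shows the board standing vertical, not yet leaning. Its top strip runs from (218,181) to (269,177) raw, which matches 90°. It needs a few more degrees, so I'll push again near the top edge.

```bash
python3 chk.py 60 5.4 "[(-60,6,134),(-24,6,134),(-6,6,134)]"
```

```text
13.15 tcp [498.7  -3.8 172.5] stand [-123.8    0.8  172.5] rpy [-180.    30.2 -174. ] j [ -17.7  -27.7  134.3   16.1   46.5 -122. ] F [ 0.6  0.3 -0.3] w 87.17783372626707
turn [ 0.   0.2 -0.6]
(-60, 6, 134) d [ 63.   11.2 -38.5]
(-24, 6, 134) d [ 98.8  14.6 -38.5]
(-6, 6, 134) d [116.8  16.3 -38.5]
```

Request:
{"name": "arm_command", "arguments": {
  "targets": [
    {"dx": 15,"dy": 3,"dz": -15,"ax": 0,"ay": 0,"az": 0,"fingers": 1},
    {"dx": 35,"dy": 6,"dz": -30,"ax": 0,"ay": 0,"az": 0,"fingers": 1},
    {"dx": 55,"dy": 9,"dz": -37,"ax": 0,"ay": 0,"az": -0.6,"fingers": 1},
    {"dx": 70,"dy": 12,"dz": -37,"ax": 0,"ay": 0,"az": -0.6,"fingers": 1},
    {"dx": 82,"dy": 13,"dz": -37,"ax": 0,"ay": 0,"az": -0.6,"fingers": 1},
    {"dx": 90,"dy": 14,"dz": -37,"ax": 0,"ay": 0,"az": -0.6,"fingers": 1},
    {"dx": 96,"dy": 14.5,"dz": -37,"ax": 0,"ay": 0,"az": -0.6,"fingers": 1},
    {"dx": 101,"dy": 15,"dz": -37,"ax": 0,"ay": 0,"az": -0.6,"fingers": 1},
    {"dx": 105,"dy": 15.4,"dz": -37,"ax": 0,"ay": 0,"az": -0.6,"fingers": 1},
    {"dx": 108,"dy": 15.7,"dz": -37,"ax": 0,"ay": 0,"az": -0.6,"fingers": 1}
  ]
}}

```text
time_s: 14.4
position: [605.6, 12.2, 133.9]
ee_rot: [179.9, 30.0, -174.6]
contact_force: [-0.8, -0.1, -0.1]
width: 86.9
finger_force: 0.1
```

```bash
python3 chk.py 60 5.4 "[(-6,6,134),(0,6,134)]"
```

```text
14.4 tcp [605.6  12.2 133.9] stand [-15.8   6.7 133.9] rpy [ 179.9   30.  -174.6] j [ -11.    -5.5  121.9   14.1   35.5 -115.8] F [-0.8 -0.1 -0.1] w 86.88831060060066
turn [-0.1 -0.  -0. ]
(-6, 6, 134) d [9.9 0.2 0.1]
(0, 6, 134) d [15.8  0.8  0.1]
```

Contact now. Pushing on slowly.

Request:
{"name": "arm_command", "arguments": {
  "targets": [
    {"dx": 1,"dy": 0,"dz": 0,"ax": 0,"ay": 0,"az": 0,"fingers": 1},
    {"dx": 2,"dy": 0,"dz": 0,"ax": 0,"ay": 0,"az": 0,"fingers": 1},
    {"dx": 3,"dy": 0,"dz": 0,"ax": 0,"ay": 0,"az": 0,"fingers": 1},
    {"dx": 4,"dy": 0,"dz": 0,"ax": 0,"ay": 0,"az": 0,"fingers": 1},
    {"dx": 5,"dy": 0.5,"dz": 0,"ax": 0,"ay": 0,"az": 0,"fingers": 1},
    {"dx": 6,"dy": 0.5,"dz": 0,"ax": 0,"ay": 0,"az": 0,"fingers": 1},
    {"dx": 7,"dy": 0.5,"dz": 0,"ax": 0,"ay": 0,"az": 0,"fingers": 1},
    {"dx": 8,"dy": 0.5,"dz": 0,"ax": 0,"ay": 0,"az": 0,"fingers": 1},
    {"dx": 8.5,"dy": 0.5,"dz": 0,"ax": 0,"ay": 0,"az": 0,"fingers": 1},
    {"dx": 9,"dy": 0.5,"dz": 0,"ax": 0,"ay": 0,"az": 0,"fingers": 1}
  ]
}}

```text
time_s: 15.65
position: [614.1, 12.8, 133.5]
ee_rot: [179.9, 29.9, -174.6]
contact_force: [-3.4, -0.7, 1.6]
width: 87.1
finger_force: 1.6
```

```bash
python3 chk.py 60 5.4 "[(-6,6,134),(0,6,134)]"; cat > top.py <<'E'
from h import *
from station import grab_frame
im=np.ascontiguousarray(grab_frame("top")[:,:,::-1])
g=cv2.cvtColor(im,cv2.COLOR_BGR2GRAY)
for x in (221,223,265,267): print(x,g[164:196,x].tolist())
E
python3 top.py
```

```text
15.65 tcp [614.1  12.8 133.5] stand [ -7.3   6.5 133.5] rpy [ 179.9   29.9 -174.6] j [ -10.7   -4.2  120.7   13.9   35.4 -115.4] F [-3.4 -0.7  1.6] w 87.07752530873285
turn [-0.1 -0.1 -0. ]
(-6, 6, 134) d [ 1.4 -0.4  0.5]
(0, 6, 134) d [7.3 0.2 0.5]
221 [71, 73, 76, 74, 77, 70, 73, 75, 76, 75, 47, 34, 39, 38, 30, 32, 50, 48, 63, 69, 55, 61, 69, 70, 67, 69, 69, 68, 68, 69, 68, 68]
223 [77, 75, 71, 77, 75, 74, 75, 73, 75, 77, 33, 38, 40, 40, 29, 38, 51, 51, 63, 68, 68, 71, 72, 42, 63, 68, 67, 66, 65, 70, 68, 64]
265 [69, 152, 255, 255, 255, 229, 91, 26, 35, 40, 39, 17, 47, 48, 49, 76, 66, 66, 64, 96, 58, 64, 74, 71, 75, 54, 37, 42, 39, 43, 38, 37]
267 [68, 61, 55, 54, 57, 131, 47, 31, 37, 33, 40, 6, 32, 50, 58, 77, 70, 67, 69, 121, 40, 63, 69, 68, 68, 67, 71, 69, 67, 72, 70, 70]
```

The top edge is now at row 174 on the left and 171 on the right, which matches 100°, and the 3.4 N force shows it is on the rest. Backing off slowly.

Request:
{"name": "arm_command", "arguments": {
  "targets": [
    {"dx": 0.5,"dy": 0,"dz": 0,"ax": 0,"ay": 0,"az": 0,"fingers": 1},
    {"dx": -0.5,"dy": 0,"dz": 0,"ax": 0,"ay": 0,"az": 0,"fingers": 1},
    {"dx": -1.5,"dy": 0,"dz": 0,"ax": 0,"ay": 0,"az": 0,"fingers": 1},
    {"dx": -3,"dy": 0,"dz": 0,"ax": 0,"ay": 0,"az": 0,"fingers": 1},
    {"dx": -6,"dy": -0.5,"dz": 0,"ax": 0,"ay": 0,"az": 0,"fingers": 1},
    {"dx": -12,"dy": -1,"dz": 0,"ax": 0,"ay": 0,"az": 0,"fingers": 1},
    {"dx": -20,"dy": -2,"dz": 0,"ax": 0,"ay": 0,"az": 0,"fingers": 1},
    {"dx": -40,"dy": -4,"dz": 0,"ax": 0,"ay": 0,"az": 0,"fingers": 1},
    {"dx": -60,"dy": -6,"dz": 0,"ax": 0,"ay": 0,"az": 0,"fingers": 1},
    {"dx": -80,"dy": -8,"dz": 0,"ax": 0,"ay": 0,"az": 0,"fingers": 1}
  ]
}}

```text
time_s: 16.95
position: [533.3, 4.7, 133.6]
ee_rot: [179.9, 30.0, -174.6]
contact_force: [-0.5, -0.1, -0.7]
width: 87.3
finger_force: 0.0
```

```bash
python3 top.py; python3 chk.py 90 5.4 "[(-130,1,200)]"
```

```text
221 [76, 71, 72, 75, 73, 71, 75, 75, 70, 78, 47, 35, 38, 41, 26, 29, 41, 46, 48, 39, 36, 35, 29, 16, 11, 47, 247, 255, 246, 245, 245, 245]
223 [74, 71, 70, 73, 74, 71, 72, 71, 75, 73, 42, 36, 41, 36, 29, 29, 44, 42, 40, 43, 46, 46, 39, 39, 30, 72, 255, 250, 245, 245, 245, 245]
265 [71, 149, 255, 255, 255, 225, 92, 26, 35, 42, 40, 11, 46, 45, 49, 46, 49, 45, 47, 39, 33, 25, 110, 255, 249, 245, 245, 245, 245, 245, 245, 245]
267 [72, 62, 55, 51, 56, 127, 46, 28, 35, 38, 36, 7, 21, 6, 5, 0, 3, 3, 0, 27, 16, 75, 252, 255, 246, 245, 245, 245, 245, 245, 245, 245]
17.0 tcp [531.3   5.1 132.5] stand [-90.5   6.6 132.5] rpy [ 179.9   29.8 -174.6] j [ -14.4  -17.5  131.9   15.9   38.4 -119.9] F [-0.4  0.5 -1. ] w 87.03925271942718
turn [-2.9 29.7 -0. ]
(-130, 1, 200) d [-38.8  -9.3  67.5]
```

It stays leaning (rows 174/171 after release). Now for the keeper. I'll plan the path to its outer side with the fingers closed and the tool pointing down.

```bash
cat > ch2.py <<'E'
from kin import *
import sys
s,p,R=cur();Rt=tool(90,5.4);print("now",ws(p),s["joint_positions"],"turn",turn(R,Rt),"F",s["contact_force"])
j=s["joint_positions"]
for q in eval(sys.argv[1]):
    j,e=ik(sw(q),Rt,j);print(q,"d",sw(q)-p,"j",j,"e",round(e,1))
E
python3 ch2.py "[(-140,6,220),(-140,190,345),(-30,190,345),(-30,152,340),(-30,138,340),(-30,55,328),(-30,-18,289),(-30,-53,213),(-30,-57,156),(-30,-60,106)]"
python3 -c "
from h import *
print('handle mid',ws([583,134.1,346.8]),'hinge',ws([578,119.1,99.2]))"
```

```text
now [-90.5   6.6 132.5] [ -14.4  -17.5  131.9   15.9   38.4 -119.9] turn [-2.9 29.7 -0. ] F [-0.4  0.5 -1. ]
(-140, 6, 220) d [-49.3  -5.3  87.5] j [  -9.4   -7.2  108.3   -0.    78.9 -104.8] e 0.0
(-140, 190, 345) d [-66.6 177.9 212.5] j [ 12.4  -7.8  95.7   0.   92.2 -83. ] e 0.0
(-30, 190, 345) d [ 42.9 188.2 212.5] j [ 11.2   7.2  80.7   0.   92.1 -84.2] e 0.0
(-30, 152, 340) d [ 46.5 150.4 207.5] j [  7.5   6.2  82.3   0.   91.5 -87.9] e 0.0
(-30, 138, 340) d [ 47.8 136.5 207.5] j [  6.2   5.9  82.7   0.   91.5 -89.2] e 0.0
(-30, 55, 328) d [ 55.6  53.8 195.5] j [ -1.9   5.1  84.7  -0.   90.2 -97.3] e 0.0
(-30, -18, 289) d [ 62.5 -18.8 156.5] j [  -8.9    6.4   87.4   -0.    86.2 -104.3] e 0.0
(-30, -53, 213) d [ 65.8 -53.7  80.5] j [ -12.2    9.5   92.1   -0.    78.4 -107.6] e 0.0
(-30, -57, 156) d [ 66.2 -57.7  23.5] j [ -12.6   12.4   95.1   -0.    72.5 -108. ] e 0.0
(-30, -60, 106) d [ 66.5 -60.6 -26.5] j [ -12.8   15.5   97.1   -0.    67.4 -108.2] e 0.0
handle mid [-26.9 130.2 346.8] hinge [-33.3 115.7  99.2]
```

Request:
{"name": "arm_command", "arguments": {
  "targets": [
    {"dx": -15,"dy": -1,"dz": 20,"ax": -0.7,"ay": 7,"az": 0,"fingers": -1},
    {"dx": -30,"dy": -3,"dz": 45,"ax": -1.4,"ay": 15,"az": 0,"fingers": -1},
    {"dx": -45,"dy": -5,"dz": 70,"ax": -2.2,"ay": 23,"az": 0,"fingers": -1},
    {"dx": -50,"dy": -5,"dz": 100,"ax": -2.9,"ay": 29.7,"az": 0,"fingers": -1},
    {"dx": -53,"dy": 25,"dz": 130,"ax": -2.9,"ay": 29.7,"az": 0,"fingers": -1},
    {"dx": -57,"dy": 65,"dz": 160,"ax": -2.9,"ay": 29.7,"az": 0,"fingers": -1},
    {"dx": -60,"dy": 105,"dz": 190,"ax": -2.9,"ay": 29.7,"az": 0,"fingers": -1},
    {"dx": -64,"dy": 145,"dz": 212,"ax": -2.9,"ay": 29.7,"az": 0,"fingers": -1},
    {"dx": -67,"dy": 178,"dz": 212,"ax": -2.9,"ay": 29.7,"az": 0,"fingers": -1},
    {"dx": -67,"dy": 178,"dz": 212,"ax": -2.9,"ay": 29.7,"az": 0,"fingers": -1}
  ]
}}

```text
time_s: 18.25
position: [467.2, 184.6, 345.9]
ee_rot: [180.0, 0.2, -174.4]
contact_force: [0.4, -0.5, -0.3]
width: 1.8
finger_force: 0.0
```

```bash
python3 ch2.py "[(-30,190,345),(-30,165,340)]"
```

```text
now [-137.4  191.4  345.9] [ 12.6  -7.6  95.3  -0.   92.1 -83. ] turn [-0.   0.2 -0.2] F [ 0.4 -0.5 -0.3]
(-30, 190, 345) d [107.1   8.7  -0.9] j [ 11.2   7.2  80.7   0.   92.1 -84.2] e 0.0
(-30, 165, 340) d [109.4 -16.2  -5.9] j [  8.8   6.5  82.    0.   91.5 -86.6] e 0.0
```

Request:
{"name": "arm_command", "arguments": {
  "targets": [
    {"dx": 25,"dy": 2,"dz": 0,"ax": 0,"ay": 0,"az": 0,"fingers": -1},
    {"dx": 55,"dy": 5,"dz": 0,"ax": 0,"ay": 0,"az": 0,"fingers": -1},
    {"dx": 85,"dy": 8,"dz": 0,"ax": 0,"ay": 0,"az": 0,"fingers": -1},
    {"dx": 107,"dy": 9,"dz": -1,"ax": 0,"ay": 0,"az": 0,"fingers": -1},
    {"dx": 107,"dy": 9,"dz": -3,"ax": 0,"ay": 0,"az": 0,"fingers": -1},
    {"dx": 108,"dy": 1,"dz": -6,"ax": 0,"ay": 0,"az": 0,"fingers": -1},
    {"dx": 109,"dy": -7,"dz": -6,"ax": 0,"ay": 0,"az": 0,"fingers": -1},
    {"dx": 109,"dy": -14,"dz": -6,"ax": 0,"ay": 0,"az": 0,"fingers": -1},
    {"dx": 110,"dy": -19,"dz": -6,"ax": 0,"ay": 0,"az": 0,"fingers": -1},
    {"dx": 110,"dy": -24,"dz": -6,"ax": 0,"ay": 0,"az": 0,"fingers": -1}
  ]
}}

```text
time_s: 19.5
position: [577.4, 158.4, 340.0]
ee_rot: [-180.0, 0.2, -174.6]
contact_force: [0.9, -1.2, 0.0]
width: 0.8
finger_force: 0.0
```

```bash
python3 ch2.py "[(-30,138,340),(-30,100,337),(-30,55,328),(-30,20,312)]"
```

```text
now [-30.1 154.9 340. ] [  7.8   6.1  82.4  -0.   91.4 -87.6] turn [ 0.   0.2 -0. ] F [ 0.9 -1.2  0. ]
(-30, 138, 340) d [  1.7 -16.8  -0. ] j [  6.2   5.9  82.7   0.   91.5 -89.2] e 0.0
(-30, 100, 337) d [  5.3 -54.7  -3. ] j [  2.5   5.3  83.6   0.   91.1 -92.9] e 0.0
(-30, 55, 328) d [  9.5 -99.5 -12. ] j [ -1.9   5.1  84.7  -0.   90.2 -97.3] e 0.0
(-30, 20, 312) d [  12.8 -134.3  -28. ] j [  -5.3    5.5   86.    -0.    88.5 -100.7] e 0.0
```

Request:
{"name": "arm_command", "arguments": {
  "targets": [
    {"dx": 0.5,"dy": -6,"dz": 0,"ax": 0,"ay": 0,"az": 0,"fingers": -1},
    {"dx": 1,"dy": -12,"dz": 0,"ax": 0,"ay": 0,"az": 0,"fingers": -1},
    {"dx": 2,"dy": -20,"dz": 0,"ax": 0,"ay": 0,"az": 0,"fingers": -1},
    {"dx": 3,"dy": -30,"dz": 0,"ax": 0,"ay": 0,"az": 0,"fingers": -1},
    {"dx": 4,"dy": -41,"dz": -1,"ax": 0,"ay": 0,"az": 0,"fingers": -1},
    {"dx": 5,"dy": -53,"dz": -3,"ax": 0,"ay": 0,"az": 0,"fingers": -1},
    {"dx": 6,"dy": -65,"dz": -5,"ax": 0,"ay": 0,"az": 0,"fingers": -1},
    {"dx": 7,"dy": -77,"dz": -7,"ax": 0,"ay": 0,"az": 0,"fingers": -1},
    {"dx": 8,"dy": -88,"dz": -9,"ax": 0,"ay": 0,"az": 0,"fingers": -1},
    {"dx": 9.5,"dy": -99,"dz": -12,"ax": 0,"ay": 0,"az": 0,"fingers": -1}
  ]
}}

```text
time_s: 20.75
position: [586.8, 59.0, 327.5]
ee_rot: [-180.0, 0.1, -174.6]
contact_force: [-0.1, 1.3, 1.1]
width: 0.1
finger_force: 0.3
```

```bash
python3 snap.py s6; python3 ch2.py "[(-30,20,312),(-30,-18,289),(-30,-40,255),(-30,-53,213)]"
```

```text
now [-30.1  54.5 327.1] [ -1.9   5.   84.8  -0.   90.  -97.3] turn [0.1 0.1 0.1] F [-0.7 -0.   0.2]
(-30, 20, 312) d [  3.4 -34.3 -15.1] j [  -5.3    5.5   86.    -0.    88.5 -100.7] e 0.0
(-30, -18, 289) d [  7.  -72.1 -38.1] j [  -8.9    6.4   87.4   -0.    86.2 -104.3] e 0.0
(-30, -40, 255) d [  9.  -94.  -72.1] j [ -11.     7.7   89.6   -0.    82.7 -106.4] e 0.0
(-30, -53, 213) d [  10.3 -107.  -114.1] j [ -12.2    9.5   92.1   -0.    78.4 -107.6] e 0.0
```

View pics/s6.png

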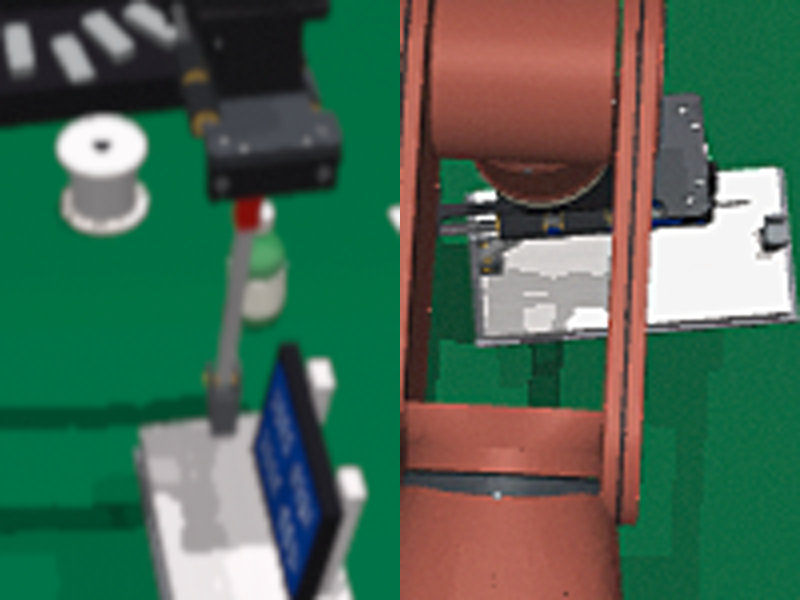

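In the side view the red handle has swung inward, from (222,65) to (248,212), and the board still leans on the rest. Continuing the swing.

Request:
{"name": "arm_command", "arguments": {
  "targets": [
    {"dx": 1,"dy": -12,"dz": -4,"ax": 0,"ay": 0,"az": 0,"fingers": -1},
    {"dx": 2,"dy": -24,"dz": -9,"ax": 0,"ay": 0,"az": 0,"fingers": -1},
    {"dx": 3,"dy": -36,"dz": -15,"ax": 0,"ay": 0,"az": 0,"fingers": -1},
    {"dx": 5,"dy": -48,"dz": -22,"ax": 0,"ay": 0,"az": 0,"fingers": -1},
    {"dx": 6,"dy": -60,"dz": -30,"ax": 0,"ay": 0,"az": 0,"fingers": -1},
    {"dx": 7,"dy": -72,"dz": -39,"ax": 0,"ay": 0,"az": 0,"fingers": -1},
    {"dx": 8,"dy": -84,"dz": -54,"ax": 0,"ay": 0,"az": 0,"fingers": -1},
    {"dx": 9,"dy": -94,"dz": -72,"ax": 0,"ay": 0,"az": 0,"fingers": -1},
    {"dx": 10,"dy": -102,"dz": -92,"ax": 0,"ay": 0,"az": 0,"fingers": -1},
    {"dx": 10,"dy": -107,"dz": -114,"ax": 0,"ay": 0,"az": 0,"fingers": -1}
  ]
}}

```text
time_s: 22.1
position: [596.8, -47.8, 211.9]
ee_rot: [-180.0, 0.1, -174.6]
contact_force: [-0.2, -0.0, 1.3]
width: 0.4
finger_force: 0.2
```

```bash
python3 ch2.py "[(-30,-57,156),(-30,-60,112),(-30,-60,104)]"
```

```text
now [-30.3 -52.2 211.9] [ -12.1    9.4   92.3    0.    78.2 -107.5] turn [0.  0.1 0. ] F [-0.2 -0.   1.3]
(-30, -57, 156) d [  0.7  -4.7 -55.9] j [ -12.6   12.4   95.1   -0.    72.5 -108. ] e 0.0
(-30, -60, 112) d [  1.   -7.7 -99.9] j [ -12.8   15.1   96.9   -0.    68.  -108.2] e 0.0
(-30, -60, 104) d [   1.    -7.7 -107.9] j [ -12.8   15.6   97.2   -0.    67.2 -108.2] e 0.0
```

Request:
{"name": "arm_command", "arguments": {
  "targets": [
    {"dx": 0,"dy": -1,"dz": -12,"ax": 0,"ay": 0,"az": 0,"fingers": -1},
    {"dx": 0,"dy": -2,"dz": -24,"ax": 0,"ay": 0,"az": 0,"fingers": -1},
    {"dx": 0,"dy": -3,"dz": -36,"ax": 0,"ay": 0,"az": 0,"fingers": -1},
    {"dx": 0.5,"dy": -4,"dz": -48,"ax": 0,"ay": 0,"az": 0,"fingers": -1},
    {"dx": 0.5,"dy": -5,"dz": -60,"ax": 0,"ay": 0,"az": 0,"fingers": -1},
    {"dx": 1,"dy": -6,"dz": -71,"ax": 0,"ay": 0,"az": 0,"fingers": -1},
    {"dx": 1,"dy": -7,"dz": -81,"ax": 0,"ay": 0,"az": 0,"fingers": -1},
    {"dx": 1,"dy": -8,"dz": -90,"ax": 0,"ay": 0,"az": 0,"fingers": -1},
    {"dx": 1,"dy": -8,"dz": -96,"ax": 0,"ay": 0,"az": 0,"fingers": -1},
    {"dx": 1,"dy": -8,"dz": -100,"ax": 0,"ay": 0,"az": 0,"fingers": -1}
  ]
}}

```text
time_s: 23.35
position: [597.9, -55.2, 113.4]
ee_rot: [-180.0, 0.1, -174.6]
contact_force: [-1.0, -0.3, 0.8]
width: 0.3
finger_force: 0.2
```

Request:
{"name": "arm_command", "arguments": {
  "targets": [
    {"dx": 0,"dy": 0,"dz": -1,"ax": 0,"ay": 0,"az": 0,"fingers": -1},
    {"dx": 0,"dy": 0,"dz": -2,"ax": 0,"ay": 0,"az": 0,"fingers": -1},
    {"dx": 0,"dy": 0,"dz": -3,"ax": 0,"ay": 0,"az": 0,"fingers": -1},
    {"dx": 0,"dy": 0,"dz": -4,"ax": 0,"ay": 0,"az": 0,"fingers": -1},
    {"dx": 0,"dy": 0,"dz": -5,"ax": 0,"ay": 0,"az": 0,"fingers": -1},
    {"dx": 0,"dy": 0,"dz": -6,"ax": 0,"ay": 0,"az": 0,"fingers": -1},
    {"dx": 0,"dy": 0,"dz": -6,"ax": 0,"ay": 0,"az": 0,"fingers": -1},
    {"dx": 0,"dy": 0,"dz": -6,"ax": 0,"ay": 0,"az": 0,"fingers": -1},
    {"dx": 0,"dy": 0,"dz": -6,"ax": 0,"ay": 0,"az": 0,"fingers": -1},
    {"dx": 0,"dy": 0,"dz": -6,"ax": 0,"ay": 0,"az": 0,"fingers": -1}
  ]
}}

```text
time_s: 24.6
position: [597.9, -55.2, 107.7]
ee_rot: [-180.0, 0.1, -174.6]
contact_force: [-0.3, -0.4, 0.3]
width: 0.5
finger_force: 0.0
```

Request:
{"name": "arm_command", "arguments": {
  "targets": [
    {"dx": 0,"dy": 0,"dz": -0.5,"ax": 0,"ay": 0,"az": 0,"fingers": -1},
    {"dx": 0,"dy": 0,"dz": -1,"ax": 0,"ay": 0,"az": 0,"fingers": -1},
    {"dx": 0,"dy": 0,"dz": -1.5,"ax": 0,"ay": 0,"az": 0,"fingers": -1},
    {"dx": 0,"dy": 0,"dz": -2,"ax": 0,"ay": 0,"az": 0,"fingers": -1},
    {"dx": 0,"dy": 0,"dz": -2.5,"ax": 0,"ay": 0,"az": 0,"fingers": -1},
    {"dx": 0,"dy": 0,"dz": -3,"ax": 0,"ay": 0,"az": 0,"fingers": -1},
    {"dx": 0,"dy": 0,"dz": -3,"ax": 0,"ay": 0,"az": 0,"fingers": -1},
    {"dx": 0,"dy": 0,"dz": -3,"ax": 0,"ay": 0,"az": 0,"fingers": -1},
    {"dx": 0,"dy": 0,"dz": -3,"ax": 0,"ay": 0,"az": 0,"fingers": -1},
    {"dx": 0,"dy": 0,"dz": -3,"ax": 0,"ay": 0,"az": 0,"fingers": -1}
  ]
}}

```text
time_s: 25.85
position: [598.0, -55.3, 106.2]
ee_rot: [-180.0, 0.2, -174.6]
contact_force: [-4.6, 0.7, 10.2]
width: 0.7
finger_force: 4.8
```

At z 106 with 10 N resistance, the bar is home. Lifting off straight up.

Request:
{"name": "arm_command", "arguments": {
  "targets": [
    {"dx": 0,"dy": 0,"dz": 3,"ax": 0,"ay": 0,"az": 0,"fingers": -1},
    {"dx": 0,"dy": 0,"dz": 8,"ax": 0,"ay": 0,"az": 0,"fingers": -1},
    {"dx": -3,"dy": 0,"dz": 20,"ax": 0,"ay": 0,"az": 0,"fingers": -1},
    {"dx": -10,"dy": 0,"dz": 40,"ax": 0,"ay": 0,"az": 0,"fingers": -1},
    {"dx": -20,"dy": 0,"dz": 60,"ax": 0,"ay": 0,"az": 0,"fingers": -1},
    {"dx": -40,"dy": 0,"dz": 80,"ax": 0,"ay": 0,"az": 0,"fingers": -1},
    {"dx": -70,"dy": 0,"dz": 100,"ax": 0,"ay": 0,"az": 0,"fingers": -1},
    {"dx": -100,"dy": 0,"dz": 110,"ax": 0,"ay": 0,"az": 0,"fingers": -1},
    {"dx": -130,"dy": 0,"dz": 110,"ax": 0,"ay": 0,"az": 0,"fingers": -1},
    {"dx": -160,"dy": 0,"dz": 110,"ax": 0,"ay": 0,"az": 0,"fingers": -1}
  ]
}}

```text
time_s: 27.1
position: [437.0, -55.3, 216.3]
ee_rot: [-179.9, 0.3, -174.6]
contact_force: [0.6, 0.5, -0.4]
width: 0.1
finger_force: 0.0
```

```bash
python3 snap.py s7; python3 top.py
```

```text
221 [73, 73, 73, 72, 74, 72, 73, 73, 71, 75, 44, 36, 38, 39, 30, 30, 48, 46, 49, 43, 32, 36, 29, 16, 15, 41, 238, 255, 250, 255, 130, 211]
223 [76, 75, 74, 73, 71, 75, 74, 72, 71, 78, 35, 39, 40, 39, 30, 37, 42, 39, 41, 42, 41, 43, 43, 38, 31, 60, 255, 255, 251, 221, 170, 153]
265 [71, 147, 255, 255, 255, 222, 88, 24, 41, 43, 43, 15, 44, 45, 43, 39, 40, 42, 42, 39, 33, 24, 108, 255, 253, 255, 106, 209, 163, 255, 249, 245]
267 [72, 60, 54, 51, 57, 127, 42, 30, 37, 33, 33, 11, 19, 10, 1, 1, 6, 3, 2, 26, 18, 73, 252, 255, 250, 255, 119, 206, 159, 255, 246, 245]
```

View pics/s7.png

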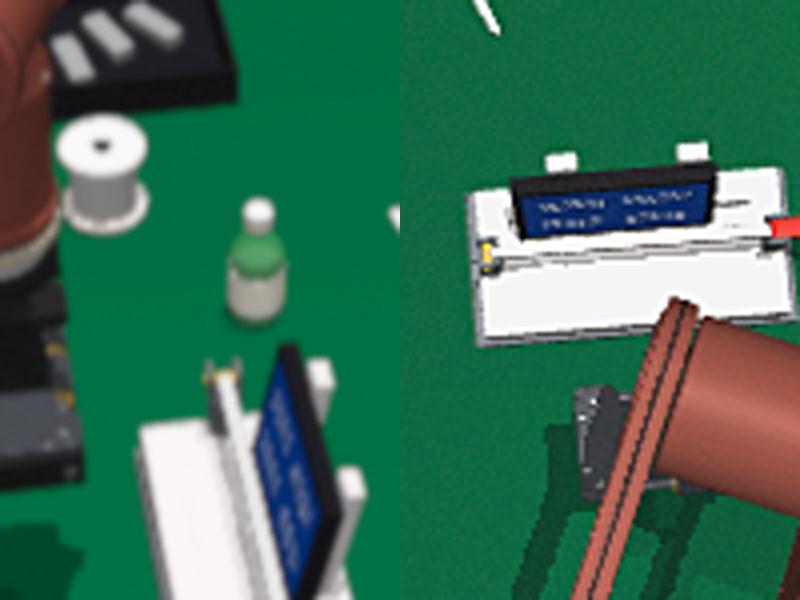

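The keeper lies across the front, from the hinge (487,255) to its red handle in the catch (785,228). The board leans on the uprights unchanged and the arm is clear, so I'm handing in.

```bash
python3 -c "
from station import *
print(sign_off())"
```

```text
the job is handed in; nothing more can be done
None
```

The job is handed in: the board stands on its long edge leaning back on the rest, solder side to the robot, with the keeper home in its catch, and the arm never went near the spool, bin or bottle. It took about 27 s; sign-off returned no verdict.

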